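Move the hot-block sample into the leaning viewing stand

ROBOT

A 7-joint arm with a two-finger parallel gripper is mounted at the origin on the work surface. World frame = base frame: x ahead of the robot, y to its left, z up, the work surface at z = 0. Lengths are in m, angles in rad, forces in N, time in s.
With the tool pointing down it reaches from about 0.35 to 0.9 m from the base axis. Payload 8.1 kg.
Tool frame: the origin (TCP) lies at the centre of the arm's flange, where the gripper is bolted on; the fingertips stand 178 mm ahead of it and the grasp point (between the pads) lies 159 mm ahead of it; x points along the fingers, z is the direction in which the jaws open and shut, and the axes are right-handed (so a half turn about x gives the same grasp; the last joint's range is limited). The gripper opens to 92 mm and grips with 3 to 60 N. Pads are 19 mm wide; open, the fingers measure 130 mm over their backs; the gripper's body (75 mm by 190 mm) begins 47 mm behind the grasp point.
Start: joints at [-1.351, 0.434, 0.025, 1.573, -0.012, 1.134, -0.075], TCP at [0.198, 0.593, 0.405] pointing down, gripper open.
Joint ranges: [-2.62, 2.62], [-0.44, 2.09], [-1.27, 1.32], [0.08, 2.57], [-1.32, 4.46], [0.12, 2], [-2.74, 2.74]. Speed limits (rad/s): [2.22, 2.22, 3.01, 3.01, 3.14, 3.14, 3.14].

INTERFACE

Orientations are given as a rotation vector (axis times angle).
In Python, from cell import arm, get_image, search_frame, pinpoint gives the robot as it stands.
- The arm moves only by the tool arm_command, never from a script. Its argument "motion" is a list of rows, each a list of 7 numbers: the finger opening in mm, from 0 to 91.8, then the shift along the tool's x, y, z in mm, then the turn, a rotation vector about the tool's x, y, z in degrees. In form: [[fingers, x, y, z, ax, ay, az], ...]. A call has 1 to 5 rows; each row shifts and turns the commanded pose from where the row before left it, along the tool's axes as they then stand; what a row does not reach is not made up. A row lasts 1/8 s, in which the tool goes at most 62.5 mm and 10.7 degrees, less where a joint would pass 70% of its speed; a pose out of reach is approached as far as the arm can. A call with a gripper value outside its range is refused whole. The fingers move at their own pace and stop on an object; "newtons" is the grip in N (left out, the last holds). Time passes only in rows, so rows that do not move let the fingers close. It gives the time, the measured TCP pose, the force and the opening at its end, in the units of the state.
- arm.observe(): the state, without advancing time (a new reading comes with each control period).
- get_image(name): name is "scene" or "top"; returns a dict with "frame" (420x560x3 uint8, red, green, blue), "range_z" (420x560 float32, m along the optical axis (not along the pixel's ray), 0 where there is no reading), "K" (3x3 intrinsics, pixels), "distortion" ([k1, k2, p1, p2, k3] as OpenCV has them; the pictures are not rectified), "origin" and "rotation" of the camera in the world. Camera axes: x right, y down, z forward; pixel columns grow to the right and rows downward; lengths in m; the calibration is good to about 2 mm. A picture is of the moment at which its call begins.
- arm.sign_off(): hands the job in, once; it reports no verdict.
Trained networks look in the newest picture that a camera, given by its name, has taken for a name from the list of things; names that differ only in an ending like _2 or _b are one class to them, and where a whole thing is asked for, a point or a joint stands for the part that bears it (a point fixed in the world has none). Each returns a list of dicts, best first, with "p" (0 to 1); they miss things now and then, are a little off and sometimes report something else, mostly with a low value. They report only what shows in the picture. A call takes as long as a camera call. They do not tell look-alikes from the thing itself.
- search_frame(camera, target): "point" ([x, y, z] in m, in world coordinates, good to about 4 mm: the middle of the surface that is visible of it).
- pinpoint(camera, target): "point" ([x, y, z] in m, in world coordinates, good to about 4 mm: a listed point, or the origin of a listed thing).
The state is a dict: "clock": time; "joints": joint angles; "dq": joint speeds; "joint_efforts": joint torques, N m; "position": TCP position; "ee_rot": TCP orientation; "force": force on the tool from outside, world axes, zero at the start; "ft_torque": the same for the moment, N m; "width": opening from 0.0 (shut) to 1.0 (fully open).
Only numpy, scipy, OpenCV 4.12 (cv2) and the standard library are available. Lean on these libraries where they do the work, as an engineer would, in place of code of your own. Each camera call takes 0.05 s, during which the arm holds its last target. There are 200 camera calls.

TASK

Draw the red-capped sample tube straight up out of its well in the dry-block heater, then slide it foot first down the leaning white channel of the viewing stand, pushing under the sprung green roller bar until the tube's foot is fully home on the stop and the roller bears on it, and let go. Leave the blue-capped tubes in their wells and do not disturb the other things on the bench.

Things in the scene. Friction and masses are not known exactly. Their poses are not given: they have to be found in the camera images.
- red_tube_center (a point): capped round glass sample tube, 130 mm long: amber body 20 mm in diameter with a rounded foot, and a red screw cap 24 mm in diameter over the top 26 mm (cap centre 52 mm above this point). This point is on its axis half-way up (65 mm above the foot); z points along the axis to the cap. 40 to 85 g. It starts upright in one of the heater's three wells, its top 60 mm proud of the block.
- blue_tube1_center (a point): capped round glass sample tube, 130 mm long: amber body 20 mm in diameter with a rounded foot, and a blue screw cap 24 mm in diameter over the top 26 mm (cap centre 52 mm above this point). This point is on its axis half-way up (65 mm above the foot); z points along the axis to the cap. Stays in its well.
- blue_tube2_center (a point): capped round glass sample tube, 130 mm long: amber body 20 mm in diameter with a rounded foot, and a blue screw cap 24 mm in diameter over the top 26 mm (cap centre 52 mm above this point). This point is on its axis half-way up (65 mm above the foot); z points along the axis to the cap. Stays in its well.
- heater: Fixed white dry-block heater, 200 (x) x 129 (y) x 95 mm high; origin under its centre, z up. Row of 3 wells at x = -42, 0, 42 mm: 21.8 mm wide, 70 mm deep, mouths at z = 95, floors at z = 25 mm. On both y sides grey guards rise to z = 120 mm, inner faces at y = +-52 mm: fingers fit in only from above, closing along y, opened to under 100 mm over their backs.
- cradle: Fixed white channel leaning 35 deg from vertical. Origin: on its foot stop, under a seated tube's foot, 45 mm above the bench. z: up along the channel, leaning towards the robot's side; x: out of the open face (up, away from the robot); y: across. Channel: z 0 to 80 mm, 28 mm wide inside, mouth flared to z = 87 mm; back face at x = -10 mm, side walls up to x = 4 mm. Seated tube: centre at x = 0, y = 0, z = 65 mm.
- stand: Fixed dark steel foot of the viewing stand that carries the channel: plate 150 (x) x 100 (y) x 12 mm on the bench; origin under its centre, z up. The channel's origin is 40 mm along its x.
- bail (a joint): Angle (rad) of the sprung bail: two steel legs hinged outside the channel at cradle x = 0, z = 10 mm, carrying the green roller across it. 0 = at rest; grows as it swings out of the open face, to 0.9 at most; about 0.12 with a tube beneath. A tube's rounded foot pushed down the channel with some 5 to 8 N lifts it and slides beneath; the tube's weight alone does not.
- roller (a point): Centre of the green roller, 16 mm in diameter, 54 mm long. At rest at cradle x = 13 mm, z = 52 mm, so it blocks a tube's way by 5 mm; its spring presses with about 3 N there, 4 N on a tube.
- amber_bottle: small amber glass bottle with white cap, 48 mm across, 85 mm tall; origin at the centre of its underside; bystander
- white_jar: white jar with blue cap, 64 mm across, 75 mm tall; origin under its centre; bystander
- beaker: open clear glass beaker, 64 mm across, 85 mm tall; origin under its centre; bystander
- reagent_bottle: amber reagent bottle, 66 mm across, 150 mm tall; origin under its centre; bystander
- white_tub: white tub, 90 mm across, 100 mm tall; origin under its centre; bystander
- forceps: steel forceps 188 mm long, lying flat on the bench; origin under its middle; bystander
There are look-alikes about, which are no part of the job. What is shaped like the part that bears red_tube_center but purple or yellow is not meant.

How it is judged:
On the way:
1. the red-capped tube has been drawn up clear of its well, upright (within 14 degrees) (z of red_tube_center in the frame of heater above 0.163 m and angle between red_tube_center's own z axis and vertical below 0.25 rad), for 0.1 s.
At the end, for the whole second after the job is handed in: Red-capped tube in the channel, cap up, foot on the stop (within 4 mm), centre within 4 mm of its seated place square to the back and 6 mm across, in line within 5 degrees, the sprung bail resting on it (angle 0.08 to 0.2); both blue-capped tubes where they began (12 mm) (z of red_tube_center in the frame of cradle between 0.06 and 0.069 m and x of red_tube_center in the frame of cradle between -0.004 and 0.004 m and y of red_tube_center in the frame of cradle between -0.006 and 0.006 m and angle between the z axis of red_tube_center and the z axis of cradle, either way round below 0.09 rad and angle between red_tube_center's own z axis and vertical below 1.2 rad and value of joint bail between 0.08 and 0.2 rad and distance of each of blue_tube1_center, blue_tube2_center from where it was at the start of the episode below 0.012 m); the robot touches nothing.
It fails at once if a blue-capped tube is pulled up or knocked (over 20 mm) (distance of any of blue_tube1_center, blue_tube2_center from where it was at the start of the episode above 0.02 m).
It fails at once if a bystander is shoved or knocked over (moved over 30 mm) (distance of any of amber_bottle, white_jar, beaker, reagent_bottle, white_tub, forceps from where it was at the start of the episode above 0.03 m).
It also fails if it takes over 48 s, if anything falls off the work surface, if the arm or the gripper's body presses on something with over 40 N, if the wrist force passes 120 N, or if a joint passes its speed limit or range.

## Working session

There is one attempt and no reset: what is moved stays moved. The work goes in short steps, Python scripts to look and compute and a tool call to move; the robot and the scene stay as the last step left them, time stands still between calls to the robot, and variables do not carry over. Pictures are saved under pics/ and viewed, about 8 in all and at most 12, crops included, and the job is handed in when it is done.

Besides the shell and the picture viewer there is one more tool, called after ">>>" in YAML: its name, and indented under it one key for each argument. arm_command: Moves the arm, as the interface text tells. Its arguments: {"type":"object","properties":{"motion":{"type":"array"},"newtons":{"type":"number"}},"required":["motion"]}

```bash
mkdir -p pics
python3 - <<'E'
from cell import arm,get_image,search_frame,pinpoint
import cv2,numpy as np
for c in ("scene","top"):
    im=get_image(c); cv2.imwrite(f"pics/{c}0.png",im["frame"][:,:,::-1]); np.savez(f"{c}0.npz",**im)
    print(c,im["K"].tolist(),im["origin"],im["distortion"],np.round(im["rotation"],3).tolist())
    for n in ["red_tube_center","blue_tube1_center","heater","cradle","stand","roller"]:
        print(n,[(np.round(d["point"],3).tolist(),round(d["p"],2)) for d in pinpoint(c,n)][:4])
print(arm.observe())
E
```

```text
scene [[470.5281747854857, 0.0, 278.6824893689767], [0.0, 470.5281747854857, 204.5356043447407], [0.0, 0.0, 1.0]] [ 1.27812339 -0.00331787  1.10617803] [0.02388249 0.         0.         0.         0.        ] [-1.815, -1.889, 0.624]
red_tube_center [([0.666, -0.293, 0.066], 0.7), ([0.724, -0.147, 0.066], 0.63), ([0.567, -0.297, 0.064], 0.61), ([0.601, -0.171, 0.09], 0.45)]
blue_tube1_center [([0.51, -0.168, 0.091], 0.49)]
heater [([0.558, -0.17, -0.002], 0.61)]
cradle [([0.603, 0.189, 0.042], 0.64)]
stand [([0.562, 0.183, -0.001], 0.7)]
roller [([0.62, 0.005, -0.001], 0.69), ([0.582, 0.185, 0.097], 0.68)]
top [[526.776864996226, 0.0, 276.25348968758874], [0.0, 526.776864996226, 216.8337686942093], [0.0, 0.0, 1.0]] [2.83582833e-01 6.35259145e-04 1.42178254e+00] [-0.17504618  0.          0.          0.          0.        ] [-2.127, 2.148, -0.202]
red_tube_center [([0.569, -0.296, 0.065], 0.7), ([0.595, -0.175, 0.085], 0.53), ([0.721, -0.149, 0.062], 0.53), ([0.661, -0.286, 0.067], 0.52)]
blue_tube1_center [([0.601, 0.19, 0.047], 0.64), ([0.512, -0.166, 0.088], 0.63)]
heater [([0.555, -0.174, -0.002], 0.81)]
cradle [([0.604, 0.191, 0.045], 0.82)]
stand [([0.567, 0.182, 0.002], 0.94), ([0.604, 0.19, 0.043], 0.47)]
roller []
{'clock': 0.7, 'joints': array([-1.3506371 ,  0.4344706 ,  0.02498879,  1.57320878, -0.01157375,
        1.13398574, -0.07511957]), 'dq': array([-0.00177034, -0.00118512, -0.00147381, -0.00077103,  0.00095686,
       -0.00058994, -0.00050717]), 'joint_efforts': array([ 1.55144760e-03, -6.67482591e+01,  9.83714014e-01, -3.14754689e+01,
       -6.09108084e-02,  3.24865768e-02,  2.05387357e-05]), 'position': array([0.19826419, 0.5927215 , 0.40475659]), 'ee_rot': array([-0.96813769,  1.34473143,  0.96817665]), 'force': array([-0.35880907,  1.1090202 ,  0.2871403 ]), 'ft_torque': array([ 0.03354821,  0.04968218, -0.03691766]), 'width': 1.001324111456732}
```

View pics/scene0.png

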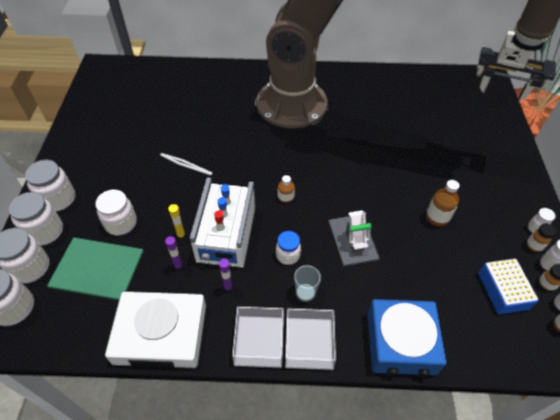

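View pics/top0.png

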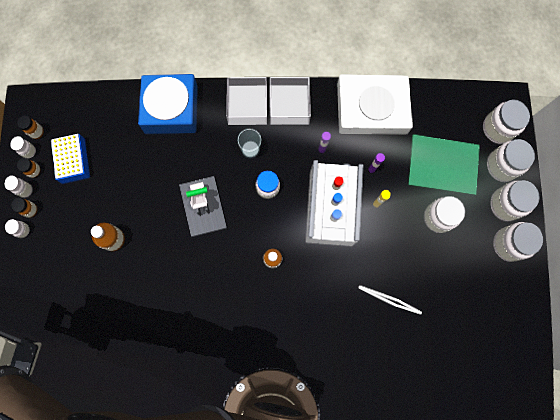

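Scene: heater with red cap at (219,217) in the scene view and (338,183) in the top view, with blue caps beyond it. Stand with green roller at (360,227) / (196,192). The yellow and purple tubes are look-alikes.

```bash
cat > h.py <<'E'
import numpy as np,cv2
from scipy.spatial.transform import Rotation as R
def cloud(im):
    h,w=im["range_z"].shape; v,u=np.mgrid[:h,:w]
    p=cv2.undistortPoints(np.stack([u,v],-1).reshape(-1,1,2).astype(float),im["K"],im["distortion"]).reshape(h,w,2)
    z=im["range_z"][...,None]; P=np.concatenate([p*z,z],-1)
    rot=np.asarray(im["rotation"]); M=R.from_rotvec(rot).as_matrix() if rot.ndim==1 else rot
    W=P@M.T+im["origin"]; W[im["range_z"]==0]=np.nan
    return W
def hsv(im): return cv2.cvtColor(im["frame"],cv2.COLOR_RGB2HSV)
def mask(im,c):
    H=hsv(im); h,s,v=[H[...,i].astype(int) for i in range(3)]
    m={"red":(h<6)|(h>174),"green":(h>50)&(h<75),"blue":(h>105)&(h<120)}[c]
    return m&(s>150)&(v>80)
def box(W,x,y,z): 
    with np.errstate(invalid='ignore'):
        return (W[...,0]>x[0])&(W[...,0]<x[1])&(W[...,1]>y[0])&(W[...,1]<y[1])&(W[...,2]>z[0])&(W[...,2]<z[1])
E
python3 - <<'E'
from h import *
np.set_printoptions(precision=4,suppress=True)
for c in("scene","top"):
    im=dict(np.load(c+"0.npz")); W=cloud(im); print(c)
    for col,b in (("red",((.57,.63),(-.21,-.13),(.12,.2))),("blue",((.53,.575),(-.21,-.13),(.12,.2))),("blue",((.48,.53),(-.21,-.13),(.12,.2))),("green",((.5,.65),(.12,.24),(.05,.15)))):
        m=mask(im,col)&box(W,*b); P=W[m]
        if len(P)==0: print(col,0);continue
        t=P[P[:,2]>P[:,2].max()-.008]
        print(col,len(P),"mean",P.mean(0),"lo",P.min(0),"hi",P.max(0),"top",t.mean(0),len(t))
        if col=="green":
            d=np.linalg.svd(P-P.mean(0))[2][0];print(" axis",d,np.degrees(np.arctan2(d[0],d[1])))
    # stand plate, heater guard tops
    for nm,b in(("plate",((.45,.7),(.1,.28),(.005,.018))),("guards",((.42,.7),(-.28,-.07),(.112,.128)))):
        P=W[box(W,*b)]; r=cv2.minAreaRect(P[:,:2].astype(np.float32)*1000); print(nm,len(P),P[:,2].mean(),r)
    P=W[box(W,(.42,.7),(.1,.28),(.02,.2))]; print("cradle pts",len(P),P.min(0),P.max(0))
E
```

```text
scene
red 77 mean [ 0.6012 -0.1711  0.1506] lo [ 0.5843 -0.1805  0.1308] hi [ 0.609  -0.1629  0.1599] top [ 0.5985 -0.1719  0.1553] 48
blue 73 mean [ 0.5597 -0.1676  0.1514] lo [ 0.5464 -0.178   0.1328] hi [ 0.5691 -0.1595  0.1586] top [ 0.5576 -0.1684  0.1555] 49
blue 74 mean [ 0.5174 -0.1647  0.1498] lo [ 0.4977 -0.1749  0.1217] hi [ 0.5272 -0.1558  0.1599] top [ 0.5142 -0.1654  0.1553] 43
green 84 mean [0.5857 0.1897 0.1023] lo [0.5729 0.1604 0.0968] hi [0.596  0.2151 0.1099] top [0.585  0.1911 0.1042] 50
 axis [ 0.2472 -0.969   0.0036] 165.68882972988996
plate 1220 0.01190885632140786 ((575.2752685546875, 191.30128479003906), (178.33010864257812, 245.67987060546875), 89.6935806274414)
guards 725 0.11969884700166462 ((568.3118286132812, -188.4720458984375), (165.21824645996094, 227.51841735839844), 84.61929321289062)
cradle pts 728 [0.538  0.1596 0.02  ] [0.6233 0.2165 0.1196]
top
red 76 mean [ 0.5953 -0.1743  0.1502] lo [ 0.5865 -0.1846  0.12  ] hi [ 0.6065 -0.1648  0.1592] top [ 0.5971 -0.1754  0.155 ] 50
blue 23 mean [ 0.5506 -0.168   0.1452] lo [ 0.5451 -0.18    0.1329] hi [ 0.5647 -0.1612  0.1564] top [ 0.553  -0.1703  0.1529] 9
blue 24 mean [ 0.5175 -0.1671  0.1534] lo [ 0.5095 -0.1764  0.1441] hi [ 0.5218 -0.1575  0.1577] top [ 0.5176 -0.1685  0.1549] 19
green 110 mean [0.5831 0.1852 0.1003] lo [0.5723 0.1579 0.0903] hi [0.5953 0.2121 0.1064] top [0.5841 0.1851 0.1019] 78
 axis [-0.2333  0.9724 -0.0045] -13.489822439016471
plate 1531 0.010632397588438928 ((574.279052734375, 190.9933624267578), (172.2619171142578, 246.93502807617188), 88.81075286865234)
guards 764 0.11831614487037868 ((565.8107299804688, -189.599609375), (161.74658203125, 221.5545654296875), 84.75053405761719)
cradle pts 453 [0.5221 0.1579 0.02  ] [0.6216 0.2121 0.1192]
```

```bash
cat >> h.py <<'E'
def plan(p0,rv0,p1,M1,n,w):
    """n rows from pose (p0,rotvec) to (p1,matrix), straight line + slerp; prints rounded rows and end error"""
    p=np.array(p0,float); r=R.from_rotvec(rv0); r1=R.from_matrix(M1); rows=[]
    for k in range(n):
        f=1/(n-k); s=np.round(1000*f*r.inv().apply(p1-p),1)
        t=np.round(np.degrees(f*(r.inv()*r1).as_rotvec()),1)
        p=p+r.apply(s)/1000; r=r*R.from_rotvec(np.radians(t)); rows.append([w,*s.tolist(),*t.tolist()])
    for i in range(0,n,5): print(str(rows[i:i+5]).replace(" ",""))
    print("err mm",1000*(p1-p),"deg",np.degrees((r.inv()*r1).magnitude()))
def toolM(xd,zd):
    x=np.array(xd,float);x/=np.linalg.norm(x); z=np.array(zd,float); z-=x*(x@z); z/=np.linalg.norm(z)
    return np.stack([x,np.cross(z,x),z],1)
E
python3 - <<'E'
from h import *
from cell import arm
np.set_printoptions(precision=4,suppress=True)
for c in("scene","top"):
    im=dict(np.load(c+"0.npz")); W=cloud(im)
    m=box(W,(.45,.68),(.1,.27),(.007,.017))
    n,l,st,ce=cv2.connectedComponentsWithStats(cv2.morphologyEx(m.astype(np.uint8),cv2.MORPH_OPEN,np.ones((3,3))))
    k=1+np.argmax(st[1:,4]); print(c,n,st[k],cv2.minAreaRect(W[l==k][:,:2].astype(np.float32)*1000))
    m=box(W,(.45,.68),(-.27,-.07),(.112,.126)); n,l,st,ce=cv2.connectedComponentsWithStats(m.astype(np.uint8))
    for k in np.argsort(-st[1:,4])[:3]+1:
        P=W[l==k];d=np.linalg.svd(P-P.mean(0),full_matrices=False)[2][0];print(" guard",len(P),P.mean(0),np.degrees(np.arctan(d[1]/d[0])))
s=arm.observe(); M=R.from_rotvec(s["ee_rot"]).as_matrix(); print("tool axes\n",M)
a=np.radians(-5); M1=toolM([0,0,-1],[-np.sin(a),np.cos(a),0]); 
if M1[:,2]@M[:,2]<0: M1=toolM([0,0,-1],[np.sin(a),-np.cos(a),0])
plan(s["position"],s["ee_rot"],np.array([.598,-.174,.405]),M1,20,60)
E
```

```text
scene 2 [329 217  49  49 967] ((563.2137451171875, 181.9451446533203), (154.62234497070312, 100.43324279785156), 13.870126724243164)
 guard 324 [ 0.5583 -0.2275  0.1196] -4.945826735525738
 guard 317 [ 0.5681 -0.1117  0.1198] -4.949890892482056
 guard 25 [ 0.604  -0.1718  0.1181] -73.52683332361659
top 5 [196 177  30  58 689] ((566.0658569335938, 172.1975555419922), (148.830810546875, 83.59544372558594), 13.345072746276855)
 guard 376 [ 0.5473 -0.2284  0.1182] -5.3861523895696095
 guard 360 [ 0.5576 -0.1139  0.1183] -5.206966969867505
 guard 8 [ 0.5912 -0.1717  0.1169] 56.46268603460146
tool axes
 [[ 0.     -0.9483  0.3173]
 [ 0.0001  0.3173  0.9483]
 [-1.     -0.      0.0001]]
[[60,-0.0,-31.1,-30.0,-0.7,0.0,0.0],[60,-0.0,-30.7,-30.4,-0.7,0.0,0.0],[60,-0.0,-30.4,-30.8,-0.7,0.0,0.0],[60,-0.0,-30.0,-31.1,-0.7,0.0,0.0],[60,-0.0,-29.6,-31.5,-0.7,0.0,0.0]]
[[60,-0.0,-29.2,-31.9,-0.7,0.0,0.0],[60,-0.0,-28.8,-32.2,-0.7,0.0,0.0],[60,-0.0,-28.4,-32.6,-0.7,0.0,0.0],[60,-0.0,-28.1,-32.9,-0.7,0.0,0.0],[60,-0.0,-27.6,-33.2,-0.7,0.0,0.0]]
[[60,-0.0,-27.2,-33.6,-0.6,0.0,0.0],[60,-0.0,-26.9,-33.9,-0.7,0.0,0.0],[60,-0.0,-26.5,-34.2,-0.6,0.0,0.0],[60,-0.0,-26.1,-34.5,-0.7,0.0,0.0],[60,-0.0,-25.7,-34.8,-0.6,0.0,0.0]]
[[60,-0.1,-25.3,-35.0,-0.7,0.0,0.0],[60,-0.0,-24.9,-35.3,-0.6,0.0,0.0],[60,-0.1,-24.5,-35.6,-0.7,0.0,0.0],[60,-0.0,-24.1,-35.9,-0.6,0.0,0.0],[60,-0.1,-23.7,-36.2,-0.7,0.0,0.0]]
err mm [ 0.0255 -0.0045 -0.0272] deg 0.005145925071951066
```

>>> arm_command:
  motion:
    - [60,0,-31,-30,-0.7,0,0]
    - [60,0,-31,-30,-0.7,0,0]
    - [60,0,-30,-31,-0.7,0,0]
    - [60,0,-30,-31,-0.7,0,0]
    - [60,0,-30,-31,-0.7,0,0]

```text
clock: 1.32
position: [0.2991, 0.4004, 0.405]
ee_rot: [-1.014, 1.321, 1.015]
force: [0.5, 0.5, 0.0]
width: 0.654
```

>>> arm_command:
  motion:
    - [60,0,-29,-32,-0.7,0,0]
    - [60,0,-29,-32,-0.7,0,0]
    - [60,0,-28,-33,-0.7,0,0]
    - [60,0,-28,-33,-0.7,0,0]
    - [60,0,-28,-33,-0.7,0,0]

```text
clock: 1.95
position: [0.3988, 0.2086, 0.405]
ee_rot: [-1.06, 1.296, 1.06]
force: [0.8, 0.7, 0.2]
width: 0.654
```

>>> arm_command:
  motion:
    - [60,0,-27,-34,-0.7,0,0]
    - [60,0,-27,-34,-0.7,0,0]
    - [60,0,-26,-34,-0.7,0,0]
    - [60,0,-26,-34,-0.7,0,0]
    - [60,0,-26,-35,-0.7,0,0]

```text
clock: 2.58
position: [0.4988, 0.0172, 0.405]
ee_rot: [-1.106, 1.271, 1.106]
force: [0.6, 0.5, 0.4]
width: 0.652
```

>>> arm_command:
  motion:
    - [60,0,-25,-35,-0.7,0,0]
    - [60,0,-25,-35,-0.6,0,0]
    - [60,0,-24,-36,-0.6,0,0]
    - [60,0,-24,-36,-0.6,0,0]
    - [60,0,0,0,0,0,0]

```text
clock: 3.2
position: [0.5786, -0.1381, 0.4047]
ee_rot: [-1.136, 1.256, 1.133]
force: [-0.2, 0.8, -1.1]
width: 0.651
```

Run:
```python
from h import *
from cell import arm,get_image
np.set_printoptions(precision=4,suppress=True)
im=get_image("scene"); cv2.imwrite("pics/s1.png",im["frame"][:,:,::-1]); W=cloud(im)
m=mask(im,"red")&box(W,(.57,.63),(-.21,-.13),(.12,.2));P=W[m];t=P[P[:,2]>.149];print(len(P),t.mean(0))
s=arm.observe();print(s["clock"],s["position"],s["width"],s["force"],s["joints"])
a=np.radians(-5); M1=toolM([0,0,-1],[-np.sin(a),np.cos(a),0]);
plan(s["position"],s["ee_rot"],np.array([.598,-.173,.301]),M1,4,60)
```

```text
76 [ 0.5996 -0.1718  0.155 ]
3.25 [ 0.5783 -0.136   0.4045] 0.6508483908635079 [-0.7744 -0.0188 -0.9627] [-0.1479  0.3956  0.4052  1.6764 -0.1702  1.1047  1.778 ]
[[60,25.9,-5.8,-8.7,-0.2,-0.0,-0.0],[60,25.9,-5.8,-8.7,-0.2,-0.0,-0.0],[60,25.9,-5.8,-8.7,-0.1,-0.0,-0.0],[60,25.8,-5.8,-8.8,-0.2,-0.0,-0.0]]
err mm [-0.0443  0.0023 -0.0072] deg 0.051745451362152486
```

>>> arm_command:
  motion:
    - [60,0,-12,-18,-0.3,0,0]
    - [60,0,-12,-17,-0.3,0,0]
    - [60,30,0,0,0,0,0]
    - [60,30,0,0,0,0,0]
    - [60,0,0,0,0,0,0]

```text
clock: 3.88
position: [0.598, -0.1698, 0.3428]
ee_rot: [-1.144, 1.25, 1.151]
force: [0.3, 0.9, -0.7]
width: 0.653
```

Run:
```python
from h import *
from cell import arm,get_image
np.set_printoptions(precision=4,suppress=True)
for c in ("scene","top"):
    im=get_image(c);W=cloud(im)
    m=mask(im,"red")&box(W,(.57,.63),(-.21,-.13),(.12,.2));P=W[m];t=P[P[:,2]>.149];print(len(P),t.mean(0))
    if c=="scene": cv2.imwrite("pics/s2.png",cv2.resize(im["frame"][130:290,140:340,::-1],None,fx=3,fy=3))
s=arm.observe();print(s["clock"],s["position"],s["width"],s["force"])
a=np.radians(-5); M1=toolM([0,0,-1],[-np.sin(a),np.cos(a),0]);
plan(s["position"],s["ee_rot"],np.array([.598,-.173,.301]),M1,2,60)
```

```text
78 [ 0.5995 -0.1711  0.1548]
0 [nan nan nan]
3.975 [ 0.599  -0.1708  0.3456] 0.6484996615319545 [ 0.0903 -0.4649  0.5937]
[[60,22.3,0.4,-1.2,0.1,0.0,0.0],[60,22.3,0.4,-1.1,0.1,0.0,0.0]]
err mm [-0.0145 -0.0015  0.0241] deg 0.05269718869240133<stdin>:6: RuntimeWarning: Mean of empty slice.
  ret = um.true_divide(
```

View pics/s2.png

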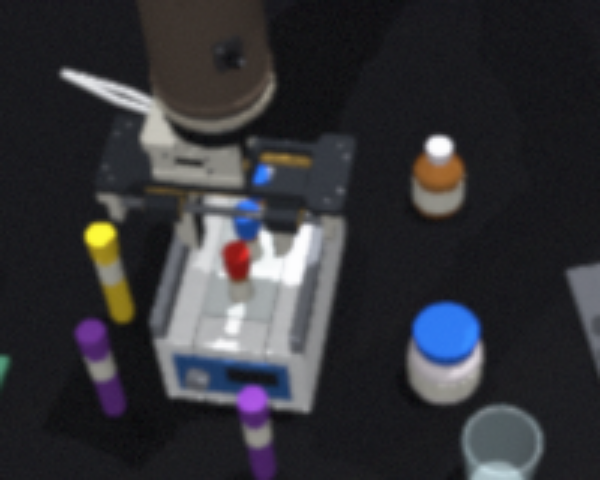

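The crop shows the fingers straddling the red cap (crop 237,260). I'll descend and close.

>>> arm_command:
  motion:
    - [60,15,0,-1,0,0,0]
    - [60,15,0,-1,0,0,0]
    - [60,14,0,0,0,0,0]
    - [60,0,0,0,0,0,0]
  newtons: 25

```text
clock: 4.47
position: [0.5982, -0.1734, 0.2991]
ee_rot: [-1.144, 1.25, 1.148]
force: [-0.1, -0.9, -0.6]
width: 0.654
```

>>> arm_command:
  motion:
    - [15,0,0,0,0,0,0]
    - [15,0,0,0,0,0,0]
    - [15,0,0,0,0,0,0]
    - [15,0,0,0,0,0,0]
  newtons: 25

```text
clock: 4.97
position: [0.5987, -0.1735, 0.301]
ee_rot: [-1.146, 1.248, 1.146]
force: [-0.1, 0.9, 0.0]
width: 0.265
```

Opening is 24.3 mm, which matches the cap. Lifting.

>>> arm_command:
  motion:
    - [15,-10,0,0,0,0,0]
    - [15,-20,0,0,0,0,0]
    - [15,-20,0,0,0,0,0]
    - [15,-20,0,0,0,0,0]
    - [15,-20,0,0,0,0,0]
  newtons: 40

```text
clock: 5.6
position: [0.5985, -0.1736, 0.3921]
ee_rot: [-1.146, 1.248, 1.146]
force: [0.1, -0.0, -0.7]
width: 0.251
```

>>> arm_command:
  motion:
    - [15,-20,0,0,0,0,0]
    - [15,-20,0,0,0,0,0]
    - [15,-20,0,0,0,0,0]
    - [15,0,0,0,0,0,0]

```text
clock: 6.1
position: [0.5988, -0.1738, 0.4527]
ee_rot: [-1.148, 1.246, 1.143]
force: [0.9, -0.6, -0.3]
width: 0.252
```

Run:
```python
from h import *
from cell import arm,get_image
np.set_printoptions(precision=4,suppress=True)
im=get_image("scene");cv2.imwrite("pics/s3.png",cv2.resize(im["frame"][60:260,130:400,::-1],None,fx=2.8,fy=2.8))
s=arm.observe();print(s["clock"],s["position"],s["width"],s["force"],s["joints"])
ps=np.radians(13.8);t=np.radians(35)
zc=np.array([-np.sin(t)*np.cos(ps),-np.sin(t)*np.sin(ps),np.cos(t)]);yc=np.array([-np.sin(ps),np.cos(ps),0])
O=np.array([.602,.1915,.045]); M1=toolM(-zc,yc)
# gripped at cap centre: TCP = tube centre + (52+159)mm; waypoint 1 foot at z=130
for zf in (.13,.0): print("TCP",O+zc*(zf+.065+.052+.159))
plan(s["position"],s["ee_rot"],O+zc*(.13+.276)+np.array([0,0,.02]),M1,15,15)
```

```text
6.15 [ 0.5986 -0.1736  0.4514] 0.25000255595110477 [ 0.1376  0.8369 -0.8978] [-0.0891  0.4115  0.4201  1.5349 -0.1743  1.2308  1.8432]
TCP [0.3758 0.136  0.3776]
TCP [0.4483 0.1537 0.2711]
[[15,3.6,16.6,19.3,-1.2,-0.4,-2.3],[15,3.0,16.3,19.6,-1.2,-0.4,-2.3],[15,2.5,16.0,19.9,-1.2,-0.4,-2.3],[15,2.0,15.7,20.3,-1.2,-0.4,-2.3],[15,1.6,15.3,20.6,-1.2,-0.4,-2.3]]
[[15,1.1,14.9,20.9,-1.2,-0.4,-2.3],[15,0.7,14.5,21.2,-1.2,-0.4,-2.3],[15,0.2,14.1,21.5,-1.2,-0.4,-2.3],[15,-0.2,13.6,21.7,-1.2,-0.4,-2.3],[15,-0.6,13.2,22.0,-1.2,-0.4,-2.3]]
[[15,-0.9,12.7,22.3,-1.2,-0.3,-2.3],[15,-1.3,12.1,22.6,-1.2,-0.4,-2.3],[15,-1.6,11.6,22.8,-1.3,-0.4,-2.3],[15,-1.9,11.0,23.1,-1.2,-0.3,-2.3],[15,-2.3,10.4,23.4,-1.3,-0.3,-2.4]]
err mm [ 0.0044 -0.0402 -0.0624] deg 0.07041293784105936
```

View pics/s3.png

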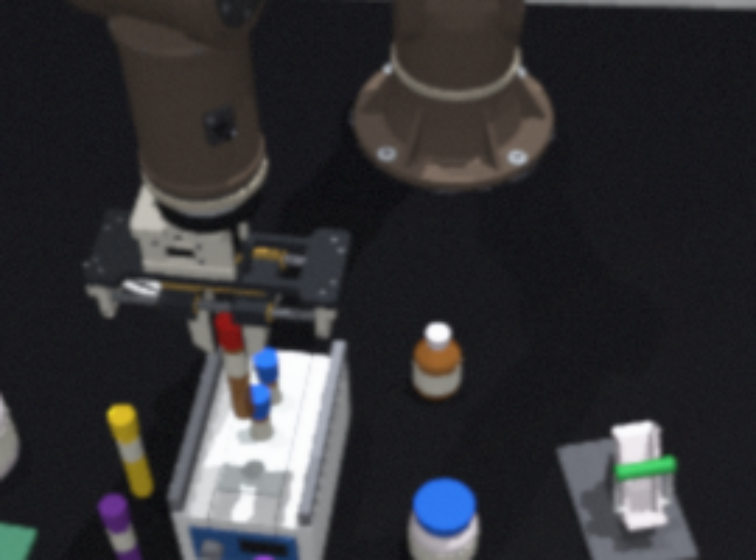

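The crop shows the red tube lifted out with its foot at (243,415), and both blue tubes still in their wells. Carrying it to the channel.

>>> arm_command:
  motion:
    - [15,3.6,16.6,19.3,-1.2,-0.4,-2.3]
    - [15,3,16.3,19.6,-1.2,-0.4,-2.3]
    - [15,2.5,16,20,-1.2,-0.4,-2.3]
    - [15,2,15.7,20.3,-1.2,-0.4,-2.3]
    - [15,1.6,15.3,20.6,-1.2,-0.4,-2.3]

```text
clock: 6.78
position: [0.5233, -0.0694, 0.4318]
ee_rot: [-1.293, 1.031, 1.086]
force: [-0.0, -0.5, -0.2]
width: 0.251
```

>>> arm_command:
  motion:
    - [15,1.1,15,21,-1.2,-0.4,-2.3]
    - [15,0.7,14.5,21,-1.2,-0.4,-2.3]
    - [15,0.2,14,21.5,-1.2,-0.4,-2.3]
    - [15,0,13.6,21.7,-1.2,-0.4,-2.3]
    - [15,-0.6,13,22,-1.2,-0.4,-2.3]

```text
clock: 7.4
position: [0.4491, 0.0335, 0.414]
ee_rot: [-1.424, 0.808, 1.016]
force: [0.2, -0.3, -0.4]
width: 0.248
```

>>> arm_command:
  motion:
    - [15,-1,12.7,22.3,-1.2,-0.4,-2.3]
    - [15,-1.3,12,22.6,-1.2,-0.4,-2.3]
    - [15,-1.6,11.6,22.8,-1.3,-0.4,-2.3]
    - [15,-2,11,23,-1.2,-0.3,-2.3]
    - [15,-2,10.4,23.4,-1.3,-0.3,-2.4]

```text
clock: 8.02
position: [0.375, 0.1365, 0.3965]
ee_rot: [-1.545, 0.579, 0.935]
force: [0.5, -0.6, -0.6]
width: 0.256
```

>>> arm_command:
  motion:
    - [15,0,0,0,0,0,0]
    - [15,0,0,0,0,0,0]

```text
clock: 8.28
position: [0.3762, 0.1355, 0.3969]
ee_rot: [-1.544, 0.582, 0.935]
force: [0.3, 0.2, 0.1]
width: 0.254
```

```bash
cat >> h.py <<'E'
ps=np.radians(13.8);th=np.radians(35)
zc=np.array([-np.sin(th)*np.cos(ps),-np.sin(th)*np.sin(ps),np.cos(th)]);yc=np.array([-np.sin(ps),np.cos(ps),0]);xc=np.cross(yc,zc)
O=np.array([.602,.1915,.045]); C=np.stack([xc,yc,zc],1); M1=toolM(-zc,yc)
def look(name,crop=None):
    "save picture; list cradle-frame tool axis / TCP and red-cap + amber-body points"
    from cell import arm,get_image
    np.set_printoptions(precision=4,suppress=True)
    s=arm.observe(); T=R.from_rotvec(s["ee_rot"]).as_matrix()
    print(s["clock"],s["position"],"w",s["width"],"F",s["force"],"F cradle",C.T@s["force"])
    print("grasp pt in cradle",C.T@(s["position"]+T[:,0]*.159-O)*1000,"tool err deg",np.degrees(R.from_matrix(T.T@M1).as_rotvec()))
    for c in("scene","top"):
        im=get_image(c); np.savez(f"{name}_{c}.npz",**im); W=cloud(im); L=(W-O)@C
        if c=="scene":
            fr=im["frame"][:,:,::-1]
            if crop: x,y,w,h=crop; fr=cv2.resize(fr[y:y+h,x:x+w],None,fx=600/w,fy=600/w,interpolation=cv2.INTER_CUBIC)
            cv2.imwrite(f"pics/{name}.png",fr)
        b=box(L,(-.04,.04),(-.05,.05),(0,.3))
        H=hsv(im); am=(H[...,0]>5)&(H[...,0]<22)&(H[...,1]>110)
        for n,m in(("red",mask(im,"red")&b),("amber",am&b),("green",mask(im,"green")&b)):
            P=L[m]*1000
            if len(P): print(c,n,len(P),"mean",P.mean(0),"min",P.min(0),"max",P.max(0))
    return s
E
python3 - <<'E'
from h import *
s=look("s4",(260,130,180,150))
plan(s["position"],s["ee_rot"],O+zc*(.095+.276),M1,5,15)
E
```

```text
8.275 [0.3762 0.1355 0.3969] w 0.2538385351244272 F [0.2988 0.2029 0.1087] F cradle [ 0.3397  0.1257 -0.1052]
grasp pt in cradle [ 10.9025  -0.4478 262.7504] tool err deg [-0.0042  0.039  -0.1258]
scene red 87 mean [ 18.799    0.915  265.3021] min [  5.3717  -7.7668 250.3957] max [ 25.3979  12.7518 277.4507]
scene amber 202 mean [ 16.6119  -1.7433 187.7241] min [  2.7502 -10.3711 149.0397] max [ 23.0182  13.0692 250.6208]
scene green 85 mean [18.9457  2.4811 56.0549] min [  7.6936 -25.831   49.3218] max [27.2355 28.0059 62.6509]
top red 46 mean [ 15.9486  -0.668  266.6296] min [  3.6263  -9.3802 251.8141] max [ 23.9838  10.2212 275.769 ]
top amber 78 mean [ 18.1575  -3.7365 191.0951] min [  9.8013 -11.7687 157.0033] max [ 22.8723   6.3452 253.2066]
top green 109 mean [15.145  -2.1709 56.1778] min [ -9.3961 -29.3367  11.7837] max [22.976  25.6521 63.0469]
[[15,10.2,2.2,0.1,-0.0,0.0,-0.0],[15,10.1,2.2,0.1,-0.0,0.0,-0.0],[15,10.2,2.2,0.1,-0.0,0.0,-0.0],[15,10.1,2.3,0.1,-0.0,0.0,-0.1],[15,10.2,2.3,0.1,-0.0,0.0,-0.0]]
err mm [0.0124 0.0243 0.0479] deg 0.04696805982801652
```

View pics/s4.png

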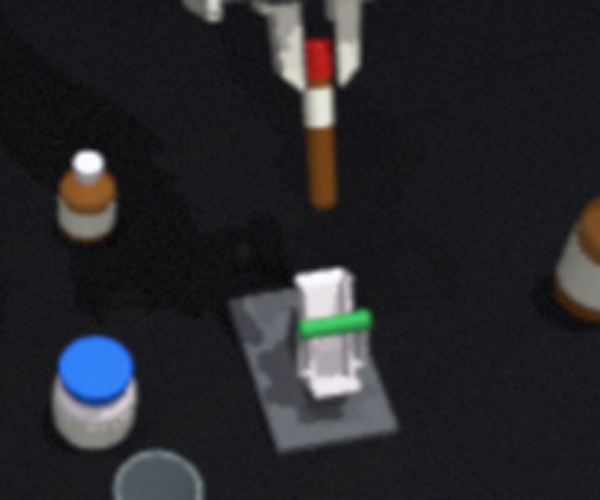

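Scene crop: tube held in line above the channel, foot at (323,205), channel mouth at (323,275), roller at (335,323). I'll move onto the channel axis and close in.

>>> arm_command:
  motion:
    - [15,10,2,0,0,0,0]
    - [15,10,2,0,0,0,0]
    - [15,10,2,0,0,0,0]
    - [15,10,2,0,0,0,0]
    - [15,10,2,0,0,0,0]

```text
clock: 9.0
position: [0.3966, 0.1404, 0.3504]
ee_rot: [-1.544, 0.582, 0.933]
force: [0.5, 0.9, -0.8]
width: 0.251
```

Run:
```python
from h import *
s=look("s5",(300,170,120,100))
for c in("scene","top"):
    im=dict(np.load(f"s5_{c}.npz")); L=(cloud(im)-O)@C*1000; b=box(L,(-20,40),(-18,18),(92,200))
    for a in range(92,200,12):
        P=L[b&box(L,(-20,40),(-18,18),(a,a+12))]; 
        if len(P)>5: print(c,a,len(P),P.mean(0),"y5-95",np.percentile(P[:,1],[5,95]),"x90",np.percentile(P[:,0],90))
    b=box(L,(-30,40),(-40,40),(62,92))&(hsv(im)[...,1]<60)&(hsv(im)[...,2]>110); P=L[b]; print("mouth",len(P),P.mean(0),np.percentile(P[:,1],[3,97]))
```

```text
9.0 [0.3966 0.1404 0.3504] w 0.25061308470828686 F [ 0.4779  0.8744 -0.8208] F cradle [ 0.0802  0.7352 -1.0582]
grasp pt in cradle [  1.66    -0.5663 212.509 ] tool err deg [-0.066   0.0195 -0.0487]
scene red 87 mean [  8.8453   1.3745 215.3941] min [ -4.6551  -7.8693 199.3875] max [ 16.0161  12.9022 226.9888]
scene amber 297 mean [ 12.7828  -3.1134 192.559 ] min [-21.9113 -42.0938 100.5605] max [ 34.1614  35.9382 294.222 ]
scene green 85 mean [19.6304  2.2673 56.3449] min [ 12.3791 -26.6094  49.8367] max [26.4005 26.8449 61.2704]
top red 46 mean [  8.8092  -1.7249 224.7803] min [ -4.1499 -15.2696 196.3313] max [ 34.3546   9.294  293.0522]
top amber 93 mean [ 12.4473  -7.0664 168.2679] min [  1.8815 -45.3414 105.6041] max [ 36.9371  42.127  296.0311]
top green 113 mean [14.9327 -1.4993 55.6762] min [-10.0684 -29.0056  10.0238] max [23.6248 24.8847 64.4341]
scene 92 7 [  5.0447  -2.162  100.4695] y5-95 [-6.2712  1.8677] x90 7.336104638479005
scene 104 31 [  7.6283  -2.7784 109.6944] y5-95 [-9.89    5.3369] x90 11.746455138821633
scene 116 36 [  7.0614  -2.6727 121.9927] y5-95 [-9.601 
[... 683 characters left out ...]
.103] x90 10.29665994728353
top 116 15 [  7.5041  -4.9858 121.7149] y5-95 [-11.9855   2.9832] x90 9.706610495702101
top 128 15 [  7.5198  -4.0443 134.3528] y5-95 [-11.6339   5.2985] x90 9.9909336959216
top 140 16 [  7.6446  -4.2329 145.4283] y5-95 [-11.0988   3.117 ] x90 10.001815799909574
top 152 13 [  7.7377  -3.6217 157.8536] y5-95 [-11.0062   5.5304] x90 10.507640026792739
top 164 18 [  8.53    -2.5132 170.4997] y5-95 [-10.8892   5.6583] x90 10.600446507026051
top 176 14 [  8.6261  -2.7266 182.252 ] y5-95 [-10.098    6.1231] x90 10.88067523095605
top 188 20 [ 10.2316  -1.6203 193.87  ] y5-95 [-17.1639  14.074 ] x90 12.426033157620298
mouth 74 [-4.0626 -1.5889 78.1222] [-20.7543  18.3623]
```

View pics/s5.png

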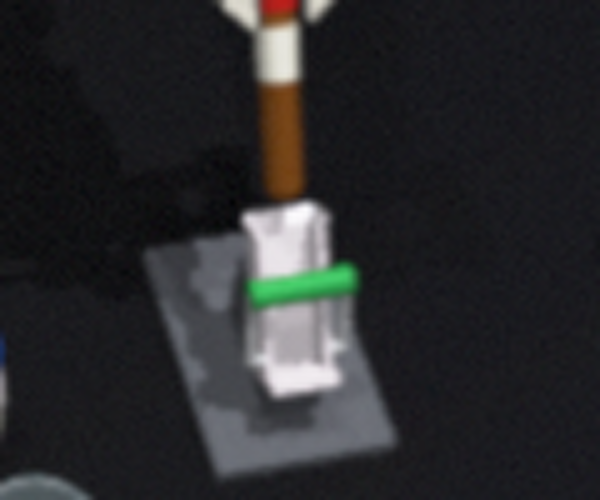

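>>> arm_command:
  motion:
    - [15,0,0,2.5,0,0,0]
    - [15,8,0,0,0,0,0]
    - [15,8,0,0,0,0,0]
    - [15,8,0,0,0,0,0]
    - [15,0,0,0,0,0,0]

```text
clock: 9.72
position: [0.4089, 0.1468, 0.3311]
ee_rot: [-1.544, 0.58, 0.934]
force: [0.6, -0.7, -0.4]
width: 0.254
```

Run:
```python
from h import *
s=look("s6",(300,170,120,100))
```

```text
9.725 [0.4089 0.1468 0.3311] w 0.25358249325946003 F [ 0.5952 -0.6533 -0.4386] F cradle [ 0.0943 -0.7764 -0.6015]
grasp pt in cradle [  1.6884   2.8096 189.0356] tool err deg [ 0.0134  0.0635 -0.032 ]
scene red 82 mean [  9.3722   4.9848 191.6681] min [ -1.5713  -4.8103 175.6239] max [ 14.9587  16.3258 204.6789]
scene amber 279 mean [ 13.4806   0.0167 173.1148] min [-23.6305 -40.4385  79.2993] max [ 37.4965  39.4182 269.2205]
scene green 85 mean [19.7352  1.8457 56.3582] min [ 11.6132 -26.2397  50.3873] max [26.7537 28.3897 61.5048]
top red 46 mean [ 11.983    1.6394 207.6583] min [ -0.9001 -12.2626 176.3753] max [ 34.2224  12.4957 270.2832]
top amber 76 mean [ 13.633   -1.0551 143.2934] min [  2.145  -42.0204  84.479 ] max [ 38.3014  44.9542 260.9193]
top green 111 mean [14.5899 -1.5907 55.0465] min [-10.2117 -29.0104   9.6672] max [22.5813 25.3486 63.5595]
```

View pics/s6.png

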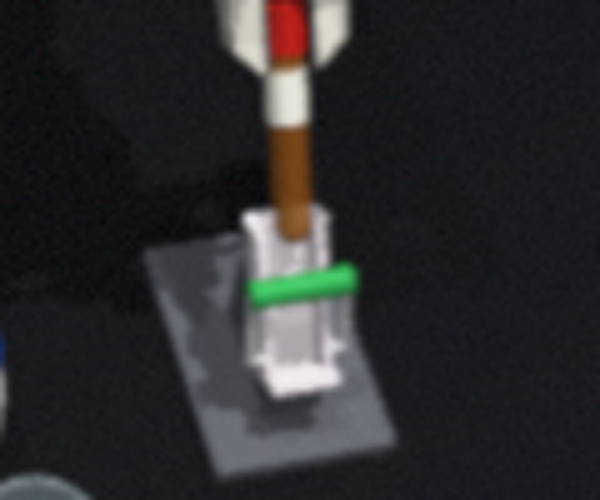

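Foot is in the mouth and between the walls (crop 293,235). Pushing on.

>>> arm_command:
  motion:
    - [15,6,0,-0.7,0,0,0]
    - [15,6,0,0,0,0,0]
    - [15,6,0,0,0,0,0]
    - [15,5,0,0,0,0,0]
    - [15,0,0,0,0,0,0]
  newtons: 50

```text
clock: 10.45
position: [0.4218, 0.1492, 0.3124]
ee_rot: [-1.544, 0.58, 0.934]
force: [1.4, 0.3, -1.9]
width: 0.253
```

Run:
```python
from h import *
s=look("s7",(300,170,120,100))
```

```text
10.45 [0.4218 0.1492 0.3124] w 0.25255871870286506 F [ 1.3879  0.2641 -1.9325] F cradle [ 0.0472 -0.0746 -2.3922]
grasp pt in cradle [  1.7307   2.1682 166.1808] tool err deg [ 0.0117  0.0801 -0.0144]
scene red 87 mean [  8.6847   4.0898 169.9165] min [-10.3316  -5.4019 153.0495] max [ 18.4723  15.4249 181.3819]
scene amber 251 mean [ 12.8606   0.0209 155.8202] min [-21.3754 -39.6739  60.4478] max [ 31.3039  40.3355 247.3781]
scene green 84 mean [22.2472  1.8199 55.3732] min [ 16.1379 -25.6145  48.6659] max [29.3555 26.8908 60.6338]
top red 39 mean [ 10.8391   1.3658 181.3894] min [ -0.508  -10.1452 154.2282] max [ 33.8337  12.2877 249.833 ]
top amber 79 mean [ 14.1578  -3.5482 122.731 ] min [  2.252  -42.801   57.4521] max [ 37.3214  43.3165 248.2567]
top green 114 mean [17.3668 -1.8483 54.7494] min [-10.8918 -28.5207   0.6418] max [24.6528 25.708  61.1488]
```

>>> arm_command:
  motion:
    - [15,5,0,0,0,0,0]
    - [15,5,0,0,0,0,0]
    - [15,5,0,0,0,0,0]
    - [15,5,0,0,0,0,0]
    - [15,0,0,0,0,0,0]

```text
clock: 11.18
position: [0.433, 0.1519, 0.2958]
ee_rot: [-1.544, 0.58, 0.934]
force: [3.4, 1.9, -4.9]
width: 0.252
```

>>> arm_command:
  motion:
    - [15,5,0,0,0,0,0]
    - [15,5,0,0,0,0,0]
    - [15,0,0,0,0,0,0]

```text
clock: 11.55
position: [0.4386, 0.1533, 0.2876]
ee_rot: [-1.544, 0.58, 0.934]
force: [3.7, 2.6, -5.1]
width: 0.25
```

Run:
```python
from h import *
s=look("s8",(300,150,120,100))
```

```text
11.55 [0.4386 0.1533 0.2876] w 0.24977385113062986 F [ 3.7271  2.5635 -5.1463] F cradle [ 0.514   1.6005 -6.6425]
grasp pt in cradle [  1.5798   2.093  136.0249] tool err deg [ 0.0009  0.0678 -0.0384]
scene red 82 mean [  8.3864   4.3591 139.4542] min [ -6.5271  -5.5685 120.4135] max [ 17.3981  15.4702 152.0152]
scene amber 190 mean [ 14.865    0.082  143.4675] min [-24.3538 -41.2895  26.2404] max [ 32.9851  40.3096 216.3863]
scene green 89 mean [24.0494  1.691  54.5551] min [ 16.9176 -27.5956  47.4386] max [31.6458 26.288  60.2344]
top red 32 mean [ 11.8005   0.7998 155.3739] min [ -1.2189 -11.0875 124.1714] max [ 33.3339  12.3829 216.7672]
top amber 56 mean [ 14.7936  -3.6326 110.3981] min [  0.6822 -42.6692  44.9804] max [ 37.7261  42.7601 208.0233]
top green 108 mean [19.7725 -1.1654 54.9332] min [  8.9524 -27.7     45.3689] max [27.2175 25.148  62.4994]
```

View pics/s8.png

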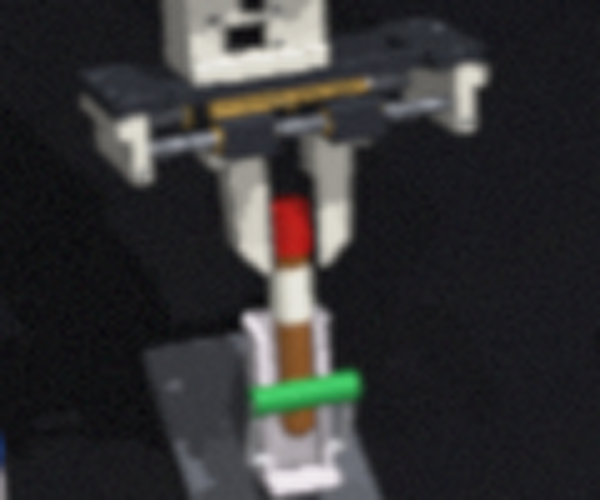

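Foot has passed under the roller (crop 297,425), about 19 mm to go.

>>> arm_command:
  motion:
    - [15,4,0,-0.3,0,0,0]
    - [15,4,0,-0.3,0,0,0]
    - [15,4,0,0,0,0,0]
    - [15,3,0,0,0,0,0]
    - [15,0,0,0,0,0,0]

```text
clock: 12.28
position: [0.4473, 0.1548, 0.275]
ee_rot: [-1.544, 0.581, 0.934]
force: [4.1, 2.1, -4.3]
width: 0.254
```

>>> arm_command:
  motion:
    - [15,1,0,0,0,0,0]
    - [15,1,0,0,0,0,0]
    - [15,0,0,0,0,0,0]

```text
clock: 12.65
position: [0.4481, 0.155, 0.2737]
ee_rot: [-1.544, 0.58, 0.934]
force: [0.1, -0.2, 1.7]
width: 0.251
```

>>> arm_command:
  motion:
    - [15,1,0,0,0,0,0]
    - [15,1,0,0,0,0,0]
    - [15,0,0,0,0,0,0]

```text
clock: 13.02
position: [0.4493, 0.1554, 0.2719]
ee_rot: [-1.544, 0.58, 0.934]
force: [1.6, 1.4, 1.6]
width: 0.249
```

Run:
```python
from h import *
s=look("s9",(300,150,120,100))
```

```text
13.025 [0.4493 0.1554 0.2719] w 0.24882972453094418 F [1.592  1.388  1.5605] F cradle [2.4327 0.9682 0.2016]
grasp pt in cradle [  1.5258   1.6294 116.9166] tool err deg [ 0.0094  0.0774 -0.0326]
scene red 84 mean [  8.5442   3.9131 120.577 ] min [-11.1573  -5.7933 102.6257] max [ 14.8187  15.5798 133.0857]
scene amber 191 mean [ 14.0849  -0.4829 118.8914] min [-29.2536 -40.6011   9.4433] max [ 28.4465  40.954  197.6781]
scene green 88 mean [24.0942  2.312  54.5214] min [ 17.7149 -23.9849  46.6618] max [28.7661 26.2795 60.5792]
top red 31 mean [ 12.3768  -0.0952 137.5978] min [ -0.1241 -11.6013 106.9612] max [ 35.3893  10.8169 199.078 ]
top amber 35 mean [ 18.8089  -3.3928 116.7414] min [  4.4024 -42.9873  44.0772] max [ 38.0624  44.2702 195.9169]
top green 108 mean [19.8847 -0.8268 54.9885] min [  8.8996 -27.7704  45.2304] max [28.0208 25.6555 62.4813]
```

>>> arm_command:
  motion:
    - [15,1,0,0,0,0,0]
    - [15,0,0,0,0,0,0]

```text
clock: 13.38
position: [0.4495, 0.1555, 0.2714]
ee_rot: [-1.544, 0.58, 0.934]
force: [-3.6, -0.5, 9.7]
width: 0.25
```

>>> arm_command:
  motion:
    - [15,1,0,0,0,0,0]
    - [15,1,0,0,0,0,0]
    - [15,0,0,0,0,0,0]

```text
clock: 13.75
position: [0.4497, 0.1557, 0.2707]
ee_rot: [-1.545, 0.578, 0.933]
force: [-24.0, -6.6, 36.3]
width: 0.251
```

Run:
```python
from h import *
s=look("s10",(300,150,120,100))
```

```text
13.75 [0.4497 0.1557 0.2707] w 0.2510962687897385 F [-24.0024  -6.5576  36.2952] F cradle [ 0.4426 -0.6429 43.9983]
grasp pt in cradle [  1.5345   1.8582 115.6564] tool err deg [0.0402 0.1103 0.0756]
scene red 84 mean [  8.2017   4.2038 119.7785] min [ -5.3323  -5.6194 102.329 ] max [ 14.994   15.3204 131.2388]
scene amber 189 mean [ 14.4846  -0.0677 118.9861] min [-35.24   -39.8041   5.427 ] max [ 31.5844  37.4626 196.4051]
scene green 88 mean [24.0893  2.3159 54.5209] min [ 13.2878 -24.6967  47.7163] max [29.7266 26.5497 60.7876]
top red 31 mean [ 10.0836   0.804  131.1425] min [ -0.5437 -11.3651 104.3962] max [ 34.2694  11.8896 198.3062]
top amber 29 mean [ 16.9565  -9.7428 107.8661] min [  3.5476 -43.025   44.5965] max [ 39.1865  15.0246 188.5031]
top green 111 mean [19.5827 -1.1144 54.2442] min [ -8.0391 -27.6625   0.803 ] max [27.0833 25.6143 61.2178]
```

View pics/s10.png

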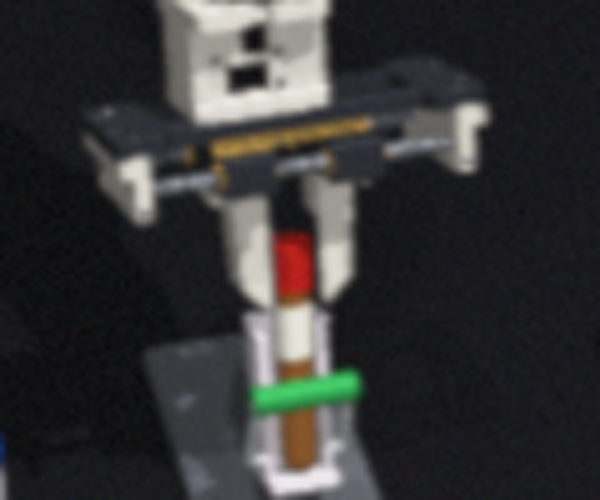

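The tube is at the stop (44 N hard contact, foot at crop 300,465). Easing off, releasing and retreating along the axis.

>>> arm_command:
  motion:
    - [15,-1,0,0,0,0,0]
    - [15,-1,0,0,0,0,0]
    - [15,0,0,0,0,0,0]

```text
clock: 14.22
position: [0.4495, 0.1556, 0.2714]
ee_rot: [-1.544, 0.58, 0.934]
force: [-6.2, -1.3, 11.2]
width: 0.25
```

>>> arm_command:
  motion:
    - [26,0,0,0,0,0,0]
    - [30,0,0,0,0,0,0]
    - [45,0,0,0,0,0,0]
    - [60,0,0,0,0,0,0]
    - [60,0,0,0,0,0,0]

```text
clock: 14.85
position: [0.4497, 0.1555, 0.2711]
ee_rot: [-1.544, 0.581, 0.934]
force: [-0.3, 0.0, 0.1]
width: 0.601
```

>>> arm_command:
  motion:
    - [60,-15,0,0,0,0,0]
    - [60,-25,0,0,0,0,0]
    - [60,-25,0,0,0,0,0]
    - [60,-25,0,0,0,0,0]
    - [60,0,0,0,0,0,0]

```text
clock: 15.48
position: [0.4058, 0.1443, 0.3375]
ee_rot: [-1.546, 0.58, 0.928]
force: [-0.9, -0.1, 0.1]
width: 0.652
```

Run:
```python
from h import *
from cell import pinpoint
s=look("s11",(180,130,240,180))
for c in("scene","top"):
    for n in("red_tube_center","blue_tube1_center","roller"):
        for d in pinpoint(c,n): print(c,n,round(d["p"],2),np.array(d["point"]),"cradle mm",C.T@(np.array(d["point"])-O)*1000)
```

```text
15.475 [0.4058 0.1443 0.3375] w 0.6520886821833941 F [-0.9164 -0.0689  0.0919] F cradle [-0.6897  0.1516  0.5952]
grasp pt in cradle [  3.0075   0.6402 196.3917] tool err deg [-0.0411 -0.115   0.1883]
scene red 101 mean [  8.0033   0.2797 120.5334] min [ -8.2998  -9.8686 103.3425] max [ 18.0869  13.6022 132.3754]
scene amber 177 mean [ 15.0205  -6.2872 151.8822] min [-17.4716 -49.4463   6.3714] max [ 30.1607  34.6452 276.8492]
scene green 89 mean [24.3312  1.9299 54.6181] min [ 15.9285 -25.813   47.4174] max [30.5452 26.5355 60.0269]
top red 91 mean [  4.038    0.0872 125.2243] min [ -8.8395 -10.781  110.6484] max [ 13.8854  11.619  134.7213]
top amber 31 mean [  8.6977  11.5986 157.023 ] min [-14.7431 -48.2625  49.233 ] max [ 35.2227  49.3728 276.4543]
top green 108 mean [19.6975 -1.1491 54.7346] min [  9.7173 -27.7085  47.3757] max [27.0731 25.6431 63.4889]
scene red_tube_center 0.8 [ 0.6641 -0.2882  0.0658] cradle mm [ -32.3997 -480.666    48.0786]
scene red_tube_center 0.65 [ 0.5684 -0.2981  0.0653] cradle mm [-110.7509 -467.4526  102.3303]
scene red_tube_center 0.63 [ 0.7203 -0.
[... 236 characters left out ...]
9]
scene roller 0.55 [0.5887 0.1873 0.0979] cradle mm [18.9413 -0.9063 51.3161]
top red_tube_center 0.73 [ 0.7236 -0.1493  0.0618] cradle mm [  39.779  -359.9682   -7.3446]
top red_tube_center 0.7 [ 0.5695 -0.2928  0.0669] cradle mm [-107.9225 -462.568   102.3031]
top red_tube_center 0.66 [0.5677 0.1897 0.0967] cradle mm [ 2.0163  6.4337 61.7022]
top red_tube_center 0.59 [ 0.6601 -0.2865  0.0658] cradle mm [ -35.2496 -478.061    50.0741]
top blue_tube1_center 0.46 [ 0.5126 -0.169   0.0894] cradle mm [-116.0915 -328.769   135.4905]
top blue_tube1_center 0.22 [0.4788 0.4282 0.0021] cradle mm [-76.3628 259.2548   1.0986]
top roller 0.46 [0.5848 0.1863 0.0967] cradle mm [14.9551 -0.9471 52.6423]
```

View pics/s11.png

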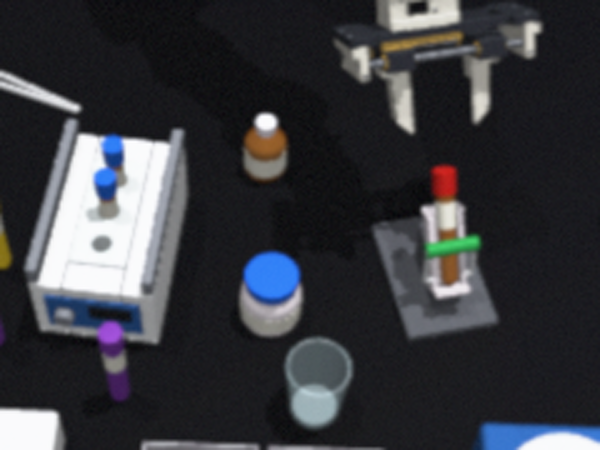

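Tube seated with the roller on it, blue tubes in their wells. A last check on how well the tube lines up across the channel.

Run:
```python
from h import *
np.set_printoptions(precision=1,suppress=True)
for c in("scene","top"):
    im=dict(np.load(f"s11_{c}.npz")); L=(cloud(im)-O)@C*1000; H=hsv(im)
    am=(H[...,0]>4)&(H[...,0]<24)&(H[...,1]>110)&box(L,(-8,20),(-16,16),(0,105))
    for a,b,m in((0,20,am),(20,44,am),(62,80,am),(88,104,box(L,(-5,20),(-14,14),(0,200))),(104,135,mask(im,"red"))):
        P=L[m&box(L,(-8,20),(-16,16),(a,b))]
        if len(P)>3: print(c,a,b,len(P),P.mean(0),"y",np.percentile(P[:,1],[5,95]),"x90",np.percentile(P[:,0],90))
    P=L[(H[...,1]<60)&(H[...,2]>90)&box(L,(-14,8),(-24,24),(5,90))];print("walls",len(P),np.percentile(P[:,1],[2,98]))
```

```text
scene 0 20 24 [ 8.   1.  13.8] y [-4.7  8.1] x90 11.610810991287892
scene 20 44 38 [ 8.6  1.6 28.8] y [-5.3  9. ] x90 11.498775043781093
scene 62 80 6 [ 9.2  2.4 64. ] y [-2.8  6.7] x90 10.52996456513916
scene 88 104 48 [ 7.5  0.2 95.5] y [-7.3  9.4] x90 11.337250197524437
scene 104 135 99 [  8.2   0.4 120.6] y [-8.8 10.6] x90 13.011697069226043
walls 228 [-20.8  21.6]
top 62 80 4 [ 9.4 -3.3 63.1] y [-8.4  2.3] x90 10.586069262085191
top 88 104 14 [ 9.3 -1.7 94.7] y [-9.   6.4] x90 11.720635685406858
top 104 135 88 [  4.5  -0.1 125.2] y [-9.9  9.6] x90 11.660553814338247
walls 101 [-21.1  18.3]
```

```bash
python3 -c "
from cell import arm
print(arm.sign_off()); print(arm.observe()['clock'])"
```

```text
the job is handed in; nothing more can be done
None
the job is handed in; nothing more can be done
```

The red-capped tube is in the viewing stand, foot on the stop with the roller resting on it, and the job was handed in at about 15.6 s. No verdict was reported.

I gripped the tube by its cap and lifted it straight up about 150 mm. I then lined it up with the leaning channel, slid it under the roller, pressed it home, let go and backed off about 80 mm along its axis.

**Last checks:**
- **On the stop:** pressing the tube home gave a firm reaction of about 44 N at the wrist along the channel. That is under the 120 N limit, but more than was needed. From the scene camera, the cap's top sits about 131 mm up the channel, against 130 mm for a seated tube.
- **Position and tilt:** the tube is within about 1–2 mm of the channel's centreline, and its front face suggests a centre within 1–2 mm front to back. Its tilt is about 1°.
- **Roller:** it sits about 4.5 mm above its rest position, roughly 0.1 rad of bail angle, and stayed there after release. I did not measure the bail angle directly.
- **Surroundings:** both blue-capped tubes are still in their wells. The bystanders in the last crop (bottle, jar, beaker) look undisturbed; I did not measure them. The gripper was clear of everything.

**Disagreements:**
- The trained network put the tube's centre 3.6 and 6.4 mm off across the channel in the two cameras, while the depth points put it near centre. I went with the depth points, since the network is only good to about 4 mm.
- While the tube slid under the roller, the wrist force along the channel read about 6.6 N, but opposite in sign to what I expected. I could not explain it.

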